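# Hang the spare print head on the tool rail

## Robot

A 6-joint arm with a two-finger parallel gripper is mounted at the origin on the work surface. World frame = base frame: x ahead of the robot, y to its left, z up, the work surface at z = 0. Lengths are in m, angles in rad, forces in N, time in s.
With the tool pointing down it reaches from about 0.3 to 0.875 m from the base axis. Payload 6.4 kg.
Tool frame: the origin (TCP) lies at the centre of the arm's flange, where the gripper is bolted on; the fingertips stand 173 mm ahead of it and the grasp point (between the pads) lies 155 mm ahead of it; z points along the fingers, x is the direction in which the jaws open and shut, and the axes are right-handed (so a half turn about z gives the same grasp; the last joint's range is limited). The gripper opens to 85 mm and grips with 20 to 120 N. Pads are 22 mm wide; open, the fingers measure 114 mm over their backs; the gripper's body (76 mm by 85 mm) begins 54 mm behind the grasp point. The pads swing forward as they close: fully open they stand 13 mm farther back than shut.
Start: joints at [1.039, 0.181, 1.607, -0, 1.354, -0.206], TCP at [0.184, 0.545, 0.405] pointing down, gripper open.
Joint ranges: [-2.99, 2.99], [-0.89, 2.07], [0.3, 2.58], [-1.14, 4.28], [0, 2.63], [-3.12, 3.12]. Speed limits (rad/s): [2.57, 2.57, 3.01, 3.14, 3.14, 3.14].

## Interface

Orientations are given as a unit quaternion [w, x, y, z].
In Python, from bench import ctrl gives the robot as it stands. The module is installed in compiled form; this text tells all that it offers.
- The arm moves only by the tool move_arm, never from a script. Its argument "moves" is a list of rows, each an object of numbers: "gripper": the opening in per cent of the stroke, from 0 (shut) to 100 (fully open); "x", "y", "z": the shift along the tool's x, y, z in cm; "roll": the turn about the tool's z in degrees. In form: [{"gripper": .., "x": .., "y": .., "z": .., "roll": ..}, ...]. A call has 1 to 5 rows; each row shifts and turns the commanded pose from where the row before left it, along the tool's axes as they then stand; what a row does not reach is not made up. A row lasts 1/8 s, in which the tool goes at most 62.5 mm and 10.7 degrees, less where a joint would pass 70% of its speed; a pose out of reach is approached as far as the arm can. A call is refused whole if a number of a shift passes 6.25 or a number of a turn 10.7, either way. A call with a gripper value outside its range is refused whole. The fingers move at their own pace and stop on an object; the grip force is fixed at half the most. Time passes only in rows, so rows that do not move let the fingers close. It gives the time, the measured TCP pose, the force and the opening at its end, in the units of the state.
- ctrl.get_obs(): the state, without advancing time (a new reading comes with each control period).
- ctrl.camera(name): name is "scene" or "top"; returns a dict with "img" (480x640x3 uint8, red, green, blue), "fx", "fy", "cx", "cy" (pixels), "world_from_camera" (4x4, takes a point from camera to world coordinates). Camera axes: x right, y up, looking along -z (the intrinsics and any distortion apply to the point x, -y, -z); pixel columns grow to the right and rows downward; lengths in m; the calibration is good to about 2 mm. A picture is of the moment at which its call begins. There is no depth.
- ctrl.hand_in(): hands the job in, once; it reports no verdict.
The state is a dict: "time_s": time; "q": joint angles; "dq": joint speeds; "joint_efforts": joint torques, N m; "eef_pos": TCP position; "eef_rot": TCP orientation; "wrist_force": force on the tool from outside, world axes, zero at the start; "torque": the same for the moment, N m; "opening": opening from 0.0 (shut) to 1.0 (fully open).
Only numpy, scipy, OpenCV 4.12 (cv2) and the standard library are available. Lean on these libraries where they do the work, as an engineer would, in place of code of your own. Each camera call takes 0.05 s, during which the arm holds its last target. There are 200 camera calls.

## Task

Of the print heads standing on the bench, take the one with the hook (the arm at its back with a turned-down toe) and hang it in the empty white dock of the dark metal rail: lift its hook over the rail's lip, then lower it, without dropping it, until the hook sits fully down behind the lip and the head hangs upright and square between the dock's cheeks. Do not shift the head that already hangs on the rail.

Things in the scene. Friction and masses are not known exactly. Their poses are not given: they have to be found in the camera images.
- head: Loose print head to hang, plastic, 0.3 kg, upright on the bench, hook away from robot (yaw within 20 deg). Origin: centre of underside; x to its hook, z up. Housing x -30..22, y -26..26, z 0..90 mm. Grip fin on top: 16 mm thick in y, x -30..6, z 90..145; grip it from above at x -8, z 128. Bystanders, swapped at random: a head with two straight steel prongs, one with flat back, no arm; 145 mm tall
- head_toe (a point): Lower end of the hook's toe, at x 56, y 0, z 102 mm in the head's frame. The hook is 40 mm wide in y: its arm runs back from x 22 to 60 mm, underside at z 130, top at z 140; the toe at its end is 8 mm thick, x 52..60, and hangs down to z 102. So the throat between back plate (x 22) and toe is 30 mm wide, 28 mm deep
- dock: Empty dock, fixed: white liner with 2 cheeks on the rail's robot side, clipped over the lip. Its frame is that of a hung head: put head origin and axes here (x -17..3 mm fits, -5 is good). x into rail, z up; 25 mm above bench. Lip: wall x 25..35, top z 130. Channel: x 35..90, floor z 83, rear wall top z 107. Cheeks: |y| 42..50, x -5..25, z 15..95; their clips: same y, x 19..43, up to z 136
- parked: A head identical to head, loose, already hanging on the same rail 170 mm along from the dock, on either side of it; origin and axes as for head; its top is 170 mm above the bench. Leave it where it is
Not all that is in view belongs to the job. Leave any blue or brown look-alike of the head alone.

How it is judged:
On the way:
1. the hook's toe is over the rail, behind the lip, higher than the lip's top (z of head_toe in the frame of dock above 0.131 m and x of head_toe in the frame of dock between 0.034 and 0.085 m and y of head_toe in the frame of dock between -0.035 and 0.035 m).
At the end, for the whole second after the job is handed in: The hooked head hangs at rest in the dock: toe behind the lip (up to 35 mm), its lower end 15 mm or more below the lip's top, within 22 mm of the dock's middle along the rail, upright within 15 degrees and square within 17; the parked head is within 20 mm of where it hung (x of head_toe in the frame of dock between 0.034 and 0.07 m and z of head_toe in the frame of dock between 0.085 and 0.115 m and y of head_toe in the frame of dock between -0.022 and 0.022 m and angle between head's own z axis and vertical below 0.26 rad and angle between the x axis of head and the x axis of dock, either way round below 0.3 rad and linear speed of head below 0.02 m/s and distance of parked from where it was at the start of the episode below 0.02 m); the robot touches nothing.
It fails at once if the head already on the rail is shifted by more than 20 mm (distance of parked from where it was at the start of the episode above 0.02 m).
It fails at once if the head is dropped into the rail (faster than 0.6 m/s with its toe below the lip's top) (linear speed of head above 0.6 m/s and horizontal distance between head and dock below 0.05 m and z of head_toe in the frame of dock below 0.13 m).
It also fails if it takes over 42 s, if anything falls off the work surface, if the arm or the gripper's body presses on something with over 40 N, if the wrist force passes 120 N, or if a joint passes its speed limit or range.

## Working session

There is one attempt and no reset: what is moved stays moved. The work goes in short steps, Python scripts to look and compute and a tool call to move; the robot and the scene stay as the last step left them, time stands still between calls to the robot, and variables do not carry over. Pictures are saved under pics/ and viewed, about 8 in all and at most 12, crops included, and the job is handed in when it is done.

Besides the shell and the picture viewer there is one more tool, called after "Request:" as name([rows], argument=value, ...), one row to a line, values as JSON. move_arm: Moves the arm, as the interface text tells. Its arguments: {"type":"object","properties":{"moves":{"type":"array","items":{"type":"object","properties":{"gripper":{"type":"number"},"x":{"type":"number"},"y":{"type":"number"},"z":{"type":"number"},"roll":{"type":"number"}}}}},"required":["moves"]}

```bash
mkdir -p pics; cat > h.py <<'E'
import numpy as np, cv2
from bench import ctrl
def shot(n,f):
    c=ctrl.camera(n); cv2.imwrite(f,c["img"][...,::-1]); np.savez(f[:-4],**{k:np.array(v) for k,v in c.items()}); return c
def ray(f,u,v):
    c=np.load(f[:-4]+".npz"); T=c["world_from_camera"]
    d=T[:3,:3]@np.array([(u-c["cx"])/c["fx"],-(v-c["cy"])/c["fy"],-1]); return T[:3,3],d
def atz(f,u,v,z):
    o,d=ray(f,u,v); return o+d*(z-o[2])/d[2]
def proj(f,p):
    c=np.load(f[:-4]+".npz"); T=c["world_from_camera"]; q=T[:3,:3].T@(np.array(p)-T[:3,3])
    return c["cx"]+c["fx"]*q[0]/-q[2], c["cy"]-c["fy"]*q[1]/-q[2]
E
python3 - <<'E'
from h import *
for n in("scene","top"):
    c=shot(n,f"pics/{n}0.png"); print(n,c["fx"],c["cx"],c["cy"],[k for k in c],c["world_from_camera"].round(3))
o=ctrl.get_obs(); print(o["eef_pos"],o["eef_rot"],o["opening"],o["time_s"])
E
```

```text
scene 434.10465349572905 320.6360489842625 236.9609519360745 ['img', 'fx', 'fy', 'cx', 'cy', 'world_from_camera'] [[-0.717 -0.596  0.362  0.758]
 [ 0.697 -0.616  0.366  0.273]
 [ 0.005  0.514  0.857  0.788]
 [ 0.     0.     0.     1.   ]]
top 592.2501430284296 323.62030277260635 243.01790657946415 ['img', 'fx', 'fy', 'cx', 'cy', 'world_from_camera'] [[-1.000e-03  9.850e-01 -1.720e-01  2.260e-01]
 [-1.000e+00 -3.000e-03 -1.300e-02 -3.100e-02]
 [-1.300e-02  1.720e-01  9.850e-01  1.287e+00]
 [ 0.000e+00  0.000e+00  0.000e+00  1.000e+00]]
[0.18388971 0.54456811 0.40387916] [ 3.03528022e-04  8.12419672e-01  5.83072593e-01 -7.31509574e-04] 1.0006470333637547 0.1
```

View pics/scene0.png

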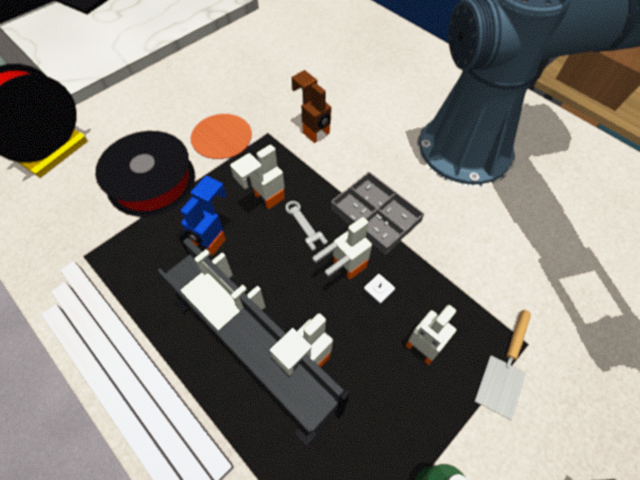

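View pics/top0.png

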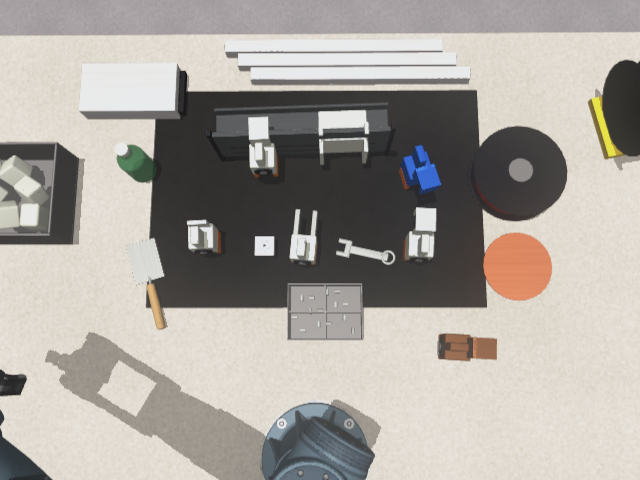

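The scene view shows the hooked head at about (262,180), and the top view has it at (421,235). The empty dock is at top (343,137), the parked head at (262,145), and the pronged and flat heads at (303,240) and (203,238). Next I enlarge the hooked head and the dock.

```bash
python3 - <<'E'
import cv2,numpy as np
t=cv2.imread("pics/top0.png")
a=cv2.resize(t[195:275,385:455],None,fx=7,fy=7,interpolation=cv2.INTER_CUBIC) # 490x560
cv2.imwrite("pics/headcrop.png",a)
b=cv2.resize(t[95:185,200:400],None,fx=4,fy=4,interpolation=cv2.INTER_CUBIC)
cv2.imwrite("pics/dockcrop.png",b)
E
```

```text
(no output)
```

View pics/headcrop.png

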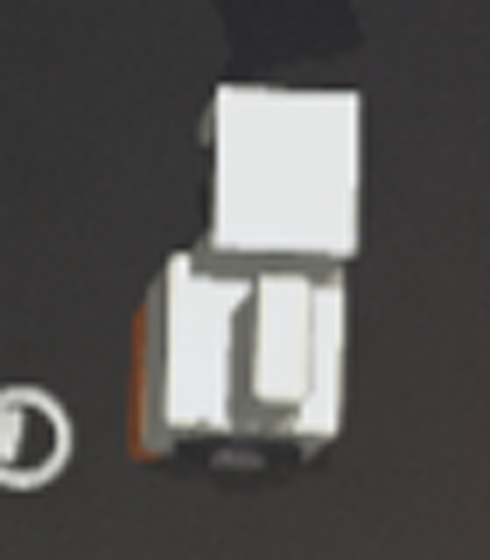

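View pics/dockcrop.png

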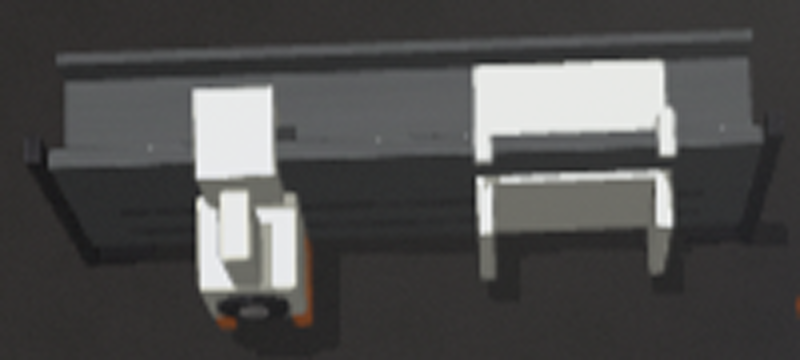

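The crops show the head's fin top at crop corners (260,275), (310,278), (305,402), (255,400), and the hook's far edge at (217,87)–(360,93). For the dock, the clip fronts are at (477..492,161) and (661..675,155), and the cheek fronts at about (480..494,235) and (652..672,228). I fit both poses in the top view and check them in the scene view.

```bash
cat > fit.py <<'E'
from h import *
from scipy.optimize import least_squares
F="pics/top0.png"; S="pics/scene0.png"
def w(p,P,z0): 
    c,s=np.cos(p[2]),np.sin(p[2]); P=np.array(P)/1000
    return np.c_[p[0]+c*P[:,0]-s*P[:,1],p[1]+s*P[:,0]+c*P[:,1],P[:,2]+z0]
def fit(P,U,z0,f=F):
    r=lambda p:np.ravel([np.array(proj(f,q))-u for q,u in zip(w(p,P,z0),U)])
    s=least_squares(r,[.4,0,0]); print("pose",s.x.round(4),np.degrees(s.x[2]).round(1)); print(s.fun.reshape(-1,2).round(1).tolist()); return s.x
HP=[(6,8,145),(6,-8,145),(-30,-8,145),(-30,8,145),(60,20,140),(60,-20,140)]
E
python3 - <<'E'
from fit import *
c=lambda L,x0,y0,k:[np.array([x0+(u+.5)/k-.5,y0+(v+.5)/k-.5]) for u,v in L]
h=fit(HP,c([(260,275),(310,278),(305,402),(255,400),(217,87),(360,93)],385,195,7),0)
p=fit(HP,c([(222,190),(250,190),(246,260),(220,260),(193,88),(271,86)],200,95,4),.025)
d=fit([(19,50,136),(19,42,136),(19,-42,136),(19,-50,136),(-5,50,95),(-5,42,95),(-5,-42,95),(-5,-50,95)],
 c([(477,161),(492,161),(661,156),(675,155),(480,235),(494,235),(652,229),(672,228)],200,95,4),.025)
l=[atz(F,*q,.155) for q in c([(52,165),(760,153)],200,95,4)]; e=l[0]-l[1]; print("lip",np.array(l).round(4).tolist(),"yaw",np.degrees(np.arctan2(-e[0],e[1])).round(2))
l=[atz(F,*q,.132) for q in c([(57,65),(750,38)],200,95,4)]; e=l[0]-l[1]; print("rear",np.array(l).round(4).tolist(),"yaw",np.degrees(np.arctan2(-e[0],e[1])).round(2))
c_,s_=np.cos(d[2]),np.sin(d[2]); v=p[:2]-d[:2]; print("parked in dock",c_*v[0]+s_*v[1],-s_*v[0]+c_*v[1])
im=cv2.imread(S); im=cv2.resize(im,None,fx=3,fy=3,interpolation=cv2.INTER_CUBIC)
for pose,P,z in((h,HP,0),(p,HP,.025),(d,[(25,-42,130),(25,42,130),(35,42,130),(35,-42,130),(43,50,136),(19,50,136),(19,-50,136),(43,-50,136),(-5,50,95),(-5,-50,95),(90,0,107)],.025)):
    for q in w(pose,P,z):
        u,v=proj(S,q); cv2.circle(im,(int(3*u+1),int(3*v+1)),3,(0,0,255),-1)
cv2.imwrite("pics/ov.png",im[400:1000,420:1060])
E
```

```text
pose [ 0.4372 -0.2152 -0.0629] -3.6
[[-0.6, -0.3], [0.5, -0.2], [0.6, 0.2], [-0.5, -0.0], [0.1, 0.0], [-0.1, 0.3]]
pose [0.6185 0.1127 0.031 ] 1.8
[[-1.2, -0.1], [-0.1, -0.4], [1.1, -0.4], [-0.5, -0.1], [0.1, 0.7], [0.6, 0.5]]
pose [ 0.6236 -0.0569  0.027 ] 1.5
[[-0.5, 0.2], [-0.2, 0.1], [-0.3, 0.0], [0.2, 0.1], [-0.5, -0.2], [-0.1, -0.3], [1.3, -0.0], [0.2, 0.1]]
lip [[0.6429, 0.2063, 0.155], [0.6473, -0.149, 0.155]] yaw 0.71
rear [[0.7055, 0.2102, 0.132], [0.7181, -0.1475, 0.132]] yaw 2.01
parked in dock -0.0005294483051785292 0.16967351637772488
```

View pics/ov.png

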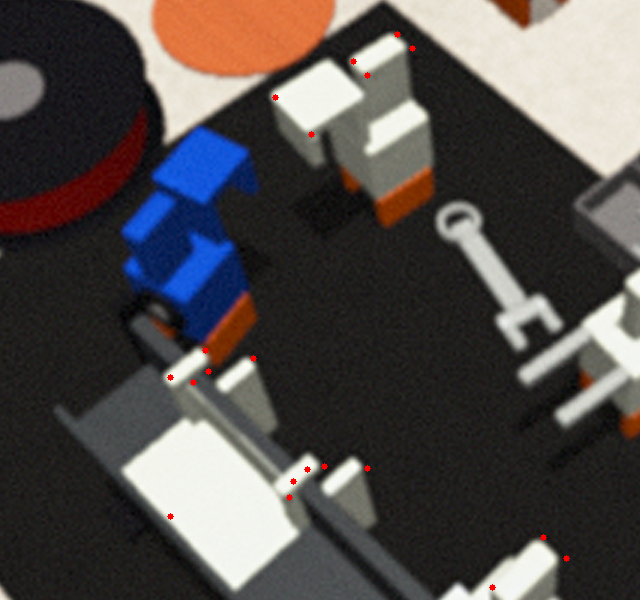

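Residuals are under 1.3 px, and the parked head comes out at (-0.5, 169.7) mm in the dock frame, against the stated 170. The scene overlay agrees too. The head is at (0.437, -0.215), yaw -3.6°, and the dock at (0.624, -0.057), yaw 1.5°. I start the approach.

Request:
move_arm([
  {"y":4,"roll":-7.5},
  {"y":4,"roll":-7.5},
  {"x":-4,"y":4},
  {"x":-5,"y":3},
  {"x":-5,"y":3},
])

```text
validation failed for argument at $.mo...
```

Request:
move_arm([
  {"x":-6},
  {"x":-6},
  {"x":-6},
  {"x":-6},
  {"x":-6},
])

```text
validation failed for argument at $.mo...
```

Request:
move_arm([
  {"x":-6},
  {"x":-6},
  {"x":-6},
  {"x":-5},
  {},
])

```text
validation failed for argument at $.mo...
```

```bash
cat > tgt.py <<'E'
import sys,numpy as np
from bench import ctrl
from scipy.spatial.transform import Rotation as R
o=ctrl.get_obs(); q=o["eef_rot"]; M=R.from_quat([*q[1:],q[0]]).as_matrix()
t=np.array([float(a) for a in sys.argv[1:4]])
print("t",o["time_s"],"pos",o["eef_pos"].round(4),"toolx deg",np.degrees(np.arctan2(M[1,0],M[0,0])).round(2),"zaxis",M[:,2].round(3),"open",round(o["opening"],3),"F",np.round(o["wrist_force"],1),"shift cm",(M.T@(t-o["eef_pos"])*100).round(2))
E
python3 tgt.py .429 -.2145 .283
```

```text
t 0.1 pos [0.1839 0.5446 0.4039] toolx deg 71.33 zaxis [-0.001 -0.001 -1.   ] open 1.001 F [ 0.1  0.3 -0.4] shift cm [-64.05  47.52  12.17]
```

Request:
move_arm([
  {"gripper":100,"x":0,"y":4,"z":0,"roll":-7.5},
  {"gripper":100,"x":0,"y":4,"z":0,"roll":-7.5},
  {"gripper":100,"x":-4,"y":4,"z":0,"roll":0},
  {"gripper":100,"x":-5,"y":3,"z":0,"roll":0},
  {"gripper":100,"x":-5,"y":3,"z":0,"roll":0},
])

```text
time_s: 0.72
eef_pos: [0.3526, 0.3765, 0.4042]
eef_rot: [-0.0, 0.729, 0.684, -0.0]
wrist_force: [0.8, -0.5, 1.1]
opening: 1.002
```

Request:
move_arm([
  {"gripper":100,"x":-6,"y":2,"z":0,"roll":0},
  {"gripper":100,"x":-6,"y":2,"z":0,"roll":0},
  {"gripper":100,"x":-6,"y":2,"z":0,"roll":0},
  {"gripper":100,"x":-6,"y":2,"z":0,"roll":0},
  {"gripper":100,"x":-6,"y":1,"z":0,"roll":0},
])

```text
time_s: 1.35
eef_pos: [0.422, 0.0738, 0.4047]
eef_rot: [0.0, 0.729, 0.684, 0.0]
wrist_force: [0.0, 0.1, 0.2]
opening: 1.0
```

Request:
move_arm([
  {"gripper":100,"x":-6,"y":0,"z":0,"roll":0},
  {"gripper":100,"x":-6,"y":0,"z":0,"roll":0},
  {"gripper":100,"x":-6,"y":0,"z":0,"roll":0},
  {"gripper":100,"x":-5,"y":0,"z":0,"roll":0},
  {"gripper":100,"x":0,"y":0,"z":0,"roll":0},
])

```text
time_s: 1.98
eef_pos: [0.4067, -0.1565, 0.4045]
eef_rot: [-0.0, 0.731, 0.682, -0.0]
wrist_force: [0.9, 1.3, 0.2]
opening: 0.999
```

```bash
python3 tgt.py .429 -.2145 .283
```

```text
t 1.975 pos [ 0.4067 -0.1565  0.4045] toolx deg 86.02 zaxis [-0.001 -0.    -1.   ] open 0.999 F [0.9 1.3 0.2] shift cm [-5.62  2.64 12.15]
```

Request:
move_arm([
  {"gripper":100,"x":-4,"y":2,"z":0,"roll":0},
  {"gripper":100,"x":-1.6,"y":0.6,"z":0,"roll":0},
  {"gripper":100,"x":0,"y":0,"z":4,"roll":0},
  {"gripper":100,"x":0,"y":0,"z":2,"roll":0},
  {"gripper":100,"x":0,"y":0,"z":0,"roll":0},
])

```text
time_s: 2.6
eef_pos: [0.429, -0.2097, 0.3429]
eef_rot: [-0.002, 0.729, 0.684, -0.0]
wrist_force: [0.3, 0.7, 1.1]
opening: 1.001
```

```bash
python3 tgt.py .429 -.2145 .283; python3 - <<'E'
from h import *
for n,b in(("scene",(120,240,200,330)),("top",(180,290,370,480))):
    c=shot(n,f"pics/{n}1.png")["img"][b[0]:b[1],b[2]:b[3],::-1]; cv2.imwrite(f"pics/x{n}.png",cv2.resize(c,(400,340),interpolation=cv2.INTER_CUBIC))
cv2.imwrite("pics/pre.png",np.hstack([cv2.imread("pics/xscene.png"),cv2.imread("pics/xtop.png")]))
E
```

```text
t 2.6 pos [ 0.429  -0.2097  0.3429] toolx deg 86.39 zaxis [-0.004  0.003 -1.   ] open 1.001 F [0.3 0.7 1.1] shift cm [-0.5   0.05  5.99]
```

View pics/pre.png

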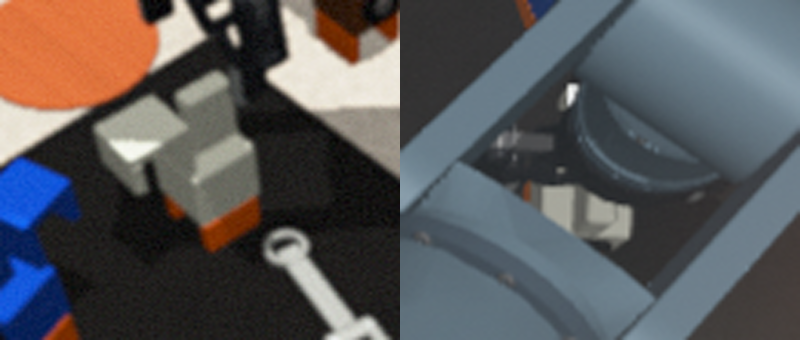

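The head is undisturbed, at about (215,130) in the left half, and the open fingers are above the fin. I descend and close.

Request:
move_arm([
  {"gripper":100,"x":-0.3,"y":0,"z":2,"roll":0},
  {"gripper":100,"x":0,"y":0,"z":2,"roll":0},
  {"gripper":100,"x":0,"y":0,"z":2,"roll":0},
  {"gripper":100,"x":0,"y":0,"z":0,"roll":0},
  {"gripper":100,"x":0,"y":0,"z":0,"roll":0},
])

```text
time_s: 3.32
eef_pos: [0.4299, -0.2145, 0.2862]
eef_rot: [0.001, 0.729, 0.684, 0.0]
wrist_force: [0.3, 0.7, 0.3]
opening: 0.999
```

```bash
python3 tgt.py .429 -.2145 .283
```

```text
t 3.325 pos [ 0.4299 -0.2145  0.2862] toolx deg 86.35 zaxis [ 0.002 -0.001 -1.   ] open 0.999 F [0.3 0.7 0.3] shift cm [-0.01 -0.09  0.32]
```

Request:
move_arm([
  {"gripper":20,"x":0,"y":0,"z":0.3,"roll":0},
  {"gripper":0,"x":0,"y":0,"z":0,"roll":0},
  {"gripper":0,"x":0,"y":0,"z":0,"roll":0},
  {"gripper":0,"x":0,"y":0,"z":0,"roll":0},
  {"gripper":0,"x":0,"y":0,"z":0,"roll":0},
])

```text
time_s: 3.95
eef_pos: [0.4293, -0.2143, 0.2817]
eef_rot: [0.0, 0.729, 0.684, -0.0]
wrist_force: [0.1, -1.2, -0.9]
opening: 0.183
```

Request:
move_arm([
  {"gripper":0,"x":0,"y":0,"z":0,"roll":0},
  {"gripper":0,"x":0,"y":0,"z":0,"roll":0},
  {"gripper":0,"x":0,"y":0,"z":0,"roll":0},
])

```text
time_s: 4.32
eef_pos: [0.4293, -0.2142, 0.2817]
eef_rot: [-0.0, 0.729, 0.684, -0.0]
wrist_force: [-0.3, 0.3, -0.2]
opening: 0.179
```

```bash
python3 tgt.py .429 -.2145 .283
```

```text
t 4.325 pos [ 0.4293 -0.2142  0.2817] toolx deg 86.33 zaxis [-0. -0. -1.] open 0.179 F [-0.3  0.3 -0.2] shift cm [-0.03 -0.03 -0.13]
```

The grip reads 0.179, about 15 mm, which matches the fin. I lift clear of everything and turn to the dock's yaw.

Request:
move_arm([
  {"gripper":0,"x":0,"y":0,"z":-2,"roll":0},
  {"gripper":0,"x":0,"y":0,"z":-4,"roll":0},
  {"gripper":0,"x":0,"y":0,"z":-4,"roll":0},
  {"gripper":0,"x":0,"y":0,"z":-4,"roll":-2.6},
  {"gripper":0,"x":0,"y":0,"z":-3,"roll":-2.6},
])

```text
time_s: 4.95
eef_pos: [0.4292, -0.214, 0.4529]
eef_rot: [0.0, 0.697, 0.717, 0.0]
wrist_force: [0.1, -0.9, -3.1]
opening: 0.181
```

Request:
move_arm([
  {"gripper":0,"x":3,"y":0,"z":0,"roll":0},
  {"gripper":0,"x":4,"y":0,"z":0,"roll":0},
  {"gripper":0,"x":4,"y":0,"z":0,"roll":0},
  {"gripper":0,"x":4,"y":0,"z":0,"roll":0},
  {"gripper":0,"x":0,"y":0,"z":0,"roll":0},
])

```text
time_s: 5.58
eef_pos: [0.4248, -0.062, 0.451]
eef_rot: [-0.001, 0.696, 0.718, 0.0]
wrist_force: [-0.6, 0.1, -3.8]
opening: 0.175
```

```bash
python3 tgt.py .6108 -.0567 .40; python3 - <<'E'
from h import *
for n in("scene","top"): shot(n,f"pics/{n}2.png")
im=np.hstack([cv2.resize(cv2.imread(f"pics/{n}2.png"),(400,300),interpolation=cv2.INTER_AREA) for n in ("scene","top")]); cv2.imwrite("pics/lift.png",im)
E
```

```text
t 5.575 pos [ 0.4248 -0.062   0.451 ] toolx deg 91.75 zaxis [-0.001  0.001 -1.   ] open 0.175 F [-0.6  0.1 -3.8] shift cm [-0.05 18.61  5.08]
```

View pics/lift.png

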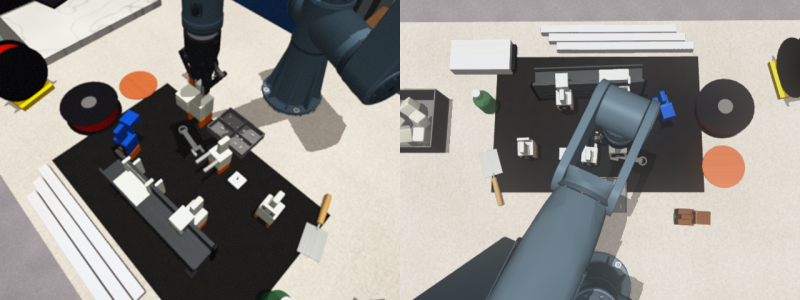

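The head is held upright at about (195,100) in the left half, and the others are undisturbed. I advance over the rail.

Request:
move_arm([
  {"gripper":0,"x":0,"y":3,"z":0,"roll":0},
  {"gripper":0,"x":0,"y":4,"z":0,"roll":0},
  {"gripper":0,"x":0,"y":4,"z":0,"roll":0},
  {"gripper":0,"x":0,"y":4,"z":0,"roll":0},
  {"gripper":0,"x":0,"y":3,"z":0,"roll":0},
])

```text
time_s: 6.3
eef_pos: [0.6069, -0.0611, 0.4505]
eef_rot: [-0.0, 0.698, 0.716, -0.0]
wrist_force: [-0.3, -0.2, -3.2]
opening: 0.179
```

Request:
move_arm([
  {"gripper":0,"x":0,"y":0.6,"z":2,"roll":0},
  {"gripper":0,"x":0,"y":0,"z":3,"roll":0},
  {"gripper":0,"x":0,"y":0,"z":2,"roll":0},
  {"gripper":0,"x":0,"y":0,"z":0,"roll":0},
  {"gripper":0,"x":0,"y":0,"z":0,"roll":0},
])

```text
time_s: 6.92
eef_pos: [0.6114, -0.0596, 0.3827]
eef_rot: [0.001, 0.698, 0.716, 0.0]
wrist_force: [-0.6, -0.4, -2.8]
opening: 0.18
```

```bash
python3 tgt.py .6108 -.0567 .3067; python3 - <<'E'
from fit import *
for n in("scene","top"): shot(n,f"pics/{n}3.png")
S="pics/scene3.png"; im=cv2.resize(cv2.imread(S),None,fx=4,fy=4,interpolation=cv2.INTER_CUBIC)
o=ctrl.get_obs(); e=o["eef_pos"]; h=(e[0]+.008,e[1]-.0003,.03)
for q in w(h,HP,e[2]-.2817):
    u,v=proj(S,q); cv2.circle(im,(int(4*u+1.5),int(4*v+1.5)),3,(0,0,255),-1)
cv2.imwrite("pics/over.png",im[760:1360,560:1360])
E
```

```text
t 6.925 pos [ 0.6114 -0.0596  0.3827] toolx deg 91.52 zaxis [ 0.001 -0.    -1.   ] open 0.18 F [-0.6 -0.4 -2.8] shift cm [ 0.3  -0.06  7.6 ]
```

View pics/over.png

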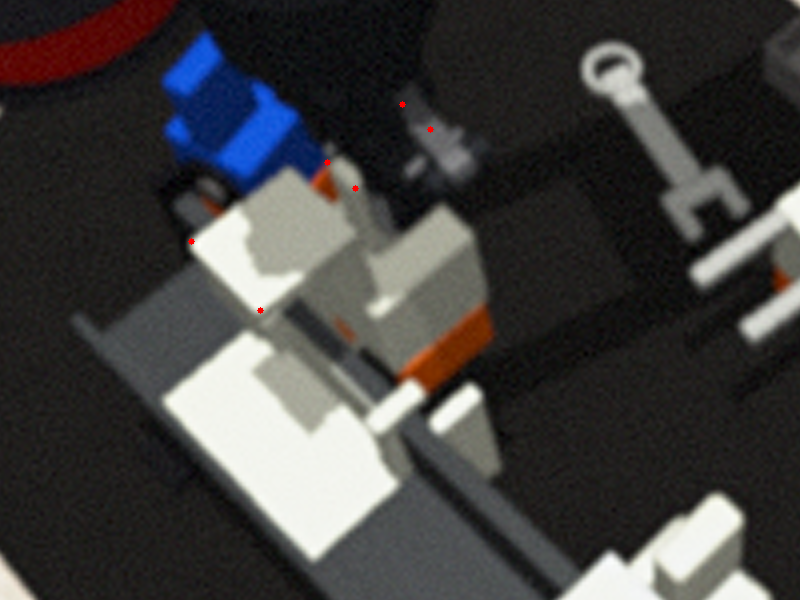

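The predicted hook corners (191,241) and (260,310) fall on the real ones, so the toe is behind the lip and about 48 mm above it. I lower slowly with a 3 mm sideways correction.

Request:
move_arm([
  {"gripper":0,"x":0.3,"y":0,"z":0,"roll":0},
  {"gripper":0,"x":0,"y":0,"z":1,"roll":0},
  {"gripper":0,"x":0,"y":0,"z":1,"roll":0},
  {"gripper":0,"x":0,"y":0,"z":1,"roll":0},
  {"gripper":0,"x":0,"y":0,"z":0,"roll":0},
])

```text
time_s: 7.65
eef_pos: [0.6107, -0.0562, 0.3499]
eef_rot: [-0.001, 0.698, 0.716, -0.001]
wrist_force: [-0.3, -0.1, -3.7]
opening: 0.18
```

Request:
move_arm([
  {"gripper":0,"x":0,"y":0,"z":1,"roll":0},
  {"gripper":0,"x":0,"y":0,"z":1,"roll":0},
  {"gripper":0,"x":0,"y":0,"z":1,"roll":0},
  {"gripper":0,"x":0,"y":0,"z":0.5,"roll":0},
  {"gripper":0,"x":0,"y":0,"z":0,"roll":0},
])

```text
time_s: 8.28
eef_pos: [0.611, -0.0563, 0.3161]
eef_rot: [-0.0, 0.698, 0.716, -0.0]
wrist_force: [-0.5, -0.8, -4.2]
opening: 0.185
```

```bash
python3 tgt.py .6108 -.0567 .3067
```

```text
t 8.275 pos [ 0.611  -0.0563  0.3161] toolx deg 91.53 zaxis [-0.001  0.    -1.   ] open 0.185 F [-0.5 -0.8 -4.2] shift cm [-0.04 -0.02  0.94]
```

Nothing has touched so far, with 9 mm to go.

Request:
move_arm([
  {"gripper":0,"x":0,"y":0,"z":0.4,"roll":0},
  {"gripper":0,"x":0,"y":0,"z":0.3,"roll":0},
  {"gripper":0,"x":0,"y":0,"z":0,"roll":0},
  {"gripper":0,"x":0,"y":0,"z":0,"roll":0},
])

```text
time_s: 8.78
eef_pos: [0.6112, -0.0563, 0.3098]
eef_rot: [0.0, 0.698, 0.717, 0.0]
wrist_force: [0.5, 0.1, -3.4]
opening: 0.182
```

Request:
move_arm([
  {"gripper":0,"x":0,"y":0,"z":0.1,"roll":0},
  {"gripper":0,"x":0,"y":0,"z":0.1,"roll":0},
  {"gripper":0,"x":0,"y":0,"z":0,"roll":0},
  {"gripper":0,"x":0,"y":0,"z":0,"roll":0},
])

```text
time_s: 9.28
eef_pos: [0.6112, -0.0563, 0.3077]
eef_rot: [0.0, 0.698, 0.717, 0.0]
wrist_force: [-0.5, 0.1, -2.8]
opening: 0.178
```

```bash
python3 tgt.py .6108 -.0567 .3067
```

```text
t 9.275 pos [ 0.6112 -0.0563  0.3077] toolx deg 91.53 zaxis [ 0. -0. -1.] open 0.178 F [-0.5  0.1 -2.8] shift cm [-0.04 -0.04  0.1 ]
```

Request:
move_arm([
  {"gripper":0,"x":0,"y":0,"z":0.1,"roll":0},
  {"gripper":0,"x":0,"y":0,"z":0,"roll":0},
  {"gripper":0,"x":0,"y":0,"z":0,"roll":0},
])

```text
time_s: 9.65
eef_pos: [0.6112, -0.0563, 0.3068]
eef_rot: [0.0, 0.698, 0.716, 0.0]
wrist_force: [0.6, 0.1, -3.2]
opening: 0.18
```

Request:
move_arm([
  {"gripper":0,"x":0,"y":0,"z":0.1,"roll":0},
  {"gripper":0,"x":0,"y":0,"z":0,"roll":0},
  {"gripper":0,"x":0,"y":0,"z":0,"roll":0},
])

```text
time_s: 10.02
eef_pos: [0.6112, -0.0563, 0.3065]
eef_rot: [0.0, 0.698, 0.717, 0.0]
wrist_force: [-4.6, 0.1, 6.6]
opening: 0.18
```

The wrist force rose to +6.6 N at the expected height, so the hook is seated. I release and back off straight up.

Request:
move_arm([
  {"gripper":30,"x":0,"y":0,"z":0,"roll":0},
  {"gripper":60,"x":0,"y":0,"z":0,"roll":0},
  {"gripper":60,"x":0,"y":0,"z":0,"roll":0},
  {"gripper":60,"x":0,"y":0,"z":0,"roll":0},
  {"gripper":60,"x":0,"y":0,"z":0,"roll":0},
])

```text
time_s: 10.65
eef_pos: [0.6112, -0.0563, 0.3057]
eef_rot: [0.0, 0.698, 0.717, 0.0]
wrist_force: [0.2, 0.5, 0.8]
opening: 0.602
```

Request:
move_arm([
  {"gripper":60,"x":0,"y":0,"z":-1,"roll":0},
  {"gripper":60,"x":0,"y":0,"z":-3,"roll":0},
  {"gripper":60,"x":0,"y":0,"z":-4,"roll":0},
  {"gripper":60,"x":0,"y":0,"z":-4,"roll":0},
  {"gripper":60,"x":0,"y":0,"z":0,"roll":0},
])

```text
time_s: 11.28
eef_pos: [0.6121, -0.0565, 0.4312]
eef_rot: [0.004, 0.698, 0.717, 0.002]
wrist_force: [-0.0, -0.7, -0.8]
opening: 0.598
```

Request:
move_arm([
  {"gripper":60,"x":0,"y":-5,"z":0,"roll":0},
  {"gripper":60,"x":0,"y":-6,"z":0,"roll":0},
  {"gripper":60,"x":0,"y":-6,"z":0,"roll":0},
  {"gripper":60,"x":-5,"y":0,"z":0,"roll":0},
  {"gripper":60,"x":-5,"y":0,"z":0,"roll":0},
])

```text
time_s: 11.9
eef_pos: [0.4428, -0.1611, 0.4259]
eef_rot: [0.001, 0.697, 0.717, 0.0]
wrist_force: [1.5, -0.0, 1.3]
opening: 0.601
```

Request:
move_arm([
  {"gripper":60,"x":-5,"y":0,"z":0,"roll":0},
  {"gripper":60,"x":-5,"y":0,"z":0,"roll":0},
  {"gripper":60,"x":-5,"y":0,"z":0,"roll":0},
  {"gripper":60,"x":0,"y":0,"z":0,"roll":0},
])

```text
time_s: 12.4
eef_pos: [0.4473, -0.3136, 0.4248]
eef_rot: [-0.0, 0.699, 0.715, -0.0]
wrist_force: [0.1, 0.6, 0.1]
opening: 0.594
```

```bash
python3 - <<'E'
from h import *
for n in("scene","top"): shot(n,f"pics/{n}4.png")
z=lambda f,a,b,c,d:cv2.resize(cv2.imread(f)[a:b,c:d],(400,400*(b-a)//(d-c)),interpolation=cv2.INTER_CUBIC)
a=z("pics/scene4.png",230,410,160,360); b=z("pics/top4.png",95,185,220,400)
out=np.zeros((560,400*2,3),np.uint8); out[:a.shape[0],:400]=a; b=cv2.resize(b,(400,200)); out[:200,400:]=b
cv2.imwrite("pics/end.png",out)
t0,t4=[cv2.imread(f"pics/top{i}.png")[110:180,240:290].astype(int) for i in(0,4)]; print("parked diff",abs(t0-t4).mean())
E
```

```text
parked diff 0.7241904761904762
```

View pics/end.png

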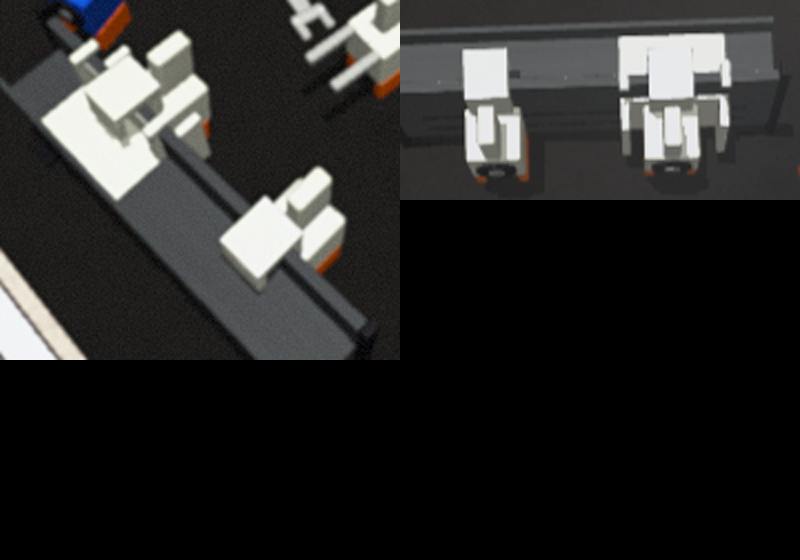

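The head hangs square and centred between the cheeks, at about (672,110) in the right half. It lines up in height and depth with the parked head at (487,110), which has not moved. I hand in.

```bash
python3 -c "
from bench import ctrl
print(ctrl.hand_in())"
```

```text
the job is handed in; nothing more can be done
None
```

The hooked head is hanging in the empty dock, and I handed the job in at about 12.5 s of the 42 s allowed. No verdict was reported.

- **What I did:** I found the head and dock in the top camera image and confirmed both in the scene view. I gripped the fin, lifted the head clear and carried the toe over the rail about 48 mm above the lip. Then I lowered it in small steps until it seated, released it and backed off.
- **Seating:** contact came at the expected height. The tool was at z 0.3065 m against 0.3067 m predicted, and the wrist force rose from about -3 N to +6.6 N.
- **Last picture:** the head hangs upright, square and centred between the cheeks, with its hook behind the lip. The parked head shows no visible shift (mean image difference 0.7 grey levels), and the arm is well clear.
- **Disagreement:** rail yaw read 0.7° from the lip's edge and 2.0° from the rear wall. I used the 1.5° from the dock fit, well inside tolerance.
- **Not measured:** I judged the final pose by eye from the picture and did not refit it numerically.

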